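Release the toggle clamp and tray the tested battery module

TASK

The battery module in the test fixture has passed its test: throw the toggle clamp's handle over until the clamp is fully open and leave it open, then lift the module out of its nest. Keep it upright and set it down gently in the empty bay of the carrying tray, flat on the bay's floor. Do not disturb the module already in the tray or the spray can and tools on the bench.

Things in the scene. Friction and masses are not known exactly. Their poses are not given: they have to be found in the camera images.
- fixture: Test fixture bolted to the bench: 236 x 110 x 14 mm aluminium plate with a nest for the module and, on a 62 mm high block, a horizontal toggle clamp. Clamp shut: arm level over the module, handle level the other way, 122 mm up. Origin on the bench under the arm's pivot; x points to the module, whose middle is 75 mm away. The plate reaches from x = -88 to 148 mm.
- handle_grip (a point): Middle of the clamp handle's black grip, where to pinch it. Grip 84 mm long, 20 mm wide (along y, the hinge direction), 16 mm thick; it goes on 34 mm past this point to the free end. Axes turn with the handle: x along it towards its pivot (to the module when shut), y the hinge direction, z square to it (up when shut). Only bench lies below it.
- handle_pivot (a point): Pin joining handle and clamping arm, 108 mm from handle_grip. The handle is also pinned to a link, so this pivot moves and the grip's path is no plain arc: pull always square to the handle (along handle_grip's z as it turns). The first 15 mm (over centre) take up to 10 N, then it helps, then about 3 N to the stop. Open, the handle stands upright, its end 250 mm up, and stays.
- clamp_arm (a joint): Angle of the clamping arm in rad: about 0 shut (dips to -0.03 while the toggle passes centre), 1.27 at its open stop. The arm is a steel U-bar, 19 mm wide, reaching 96 mm from its pivot, which lies 100 mm above the bench and 75 mm from the module's middle.
- spindle_cap (a point): Underside of the 22 mm rubber cap on the arm's spring-loaded spindle, pressing the middle of the module's top with 35 N when shut. Open, the arm still leans 17 degrees towards the module: its end and this cap, 165 to 205 mm up, stand over the module's near end, 35 mm or more from its middle: the module cannot be lifted straight up past them, and a gripper upright over its middle has little room: lean it 20 degrees away.
- nest (a point): Point on the nest's floor, 14 mm above the bench, under the middle of the clamped module; x points away from the clamp along the module's length. Plastic rails along the long sides and stops at the ends are 12 mm high and 2 mm clear of the module. Spring contact probes in the floor raise the module about 4 mm once the clamp lets go.
- module_center (a point): Centre (half-way up) of the battery module in the fixture: an upright brick of 2 x 5 cells with blue sleeve and black holders at top and bottom, 110 mm long (x), 46 mm wide (y), 78 mm high (z), about 0.7 kg. Grip it across the 46 mm on its flat long sides, in the upper half so that the gripper's palm clears its top. At the start x points away from the clamp.
- module: The same module; origin in the middle of its underside.
- free_bay (a point): Middle of the floor, 4 mm above the bench, of the empty bay of the grey carrying tray. The tray is fixed, 292 x 78 mm, walls 25 mm high, 4 mm thick; its two bays lie end to end, each 140 mm long (x) and 70 mm wide (y) inside. x points away from the occupied bay. The module may stand either way round in it.
- tray: The carrying tray; origin in the middle of its underside, x from the occupied bay to the empty one.
- module2_center (a point): Centre of the second, identical module, standing in the tray's other bay about 144 mm from free_bay. Leave it where it is.
- spray_can: Upright spray can, 52 mm wide, 130 mm high, on the bench beyond the work; origin under its middle. Leave it alone.
- screwdriver: Screwdriver 210 mm long lying on the bench beyond the work. Leave it alone.
- wrench: Steel wrench 170 mm long lying on the bench beyond the work. Leave it alone.

How it is judged:
On the way:
1. the clamp is thrown fully open while the module still stands in its nest (value of joint clamp_arm above 1 rad and horizontal distance between module_center and nest below 0.015 m), for 0.2 s.
At the end, for the whole second after the job is handed in: The clamp is open (arm above 1.0 rad) and the module stands at rest in the tray's free bay, upright within 0.08 rad, flat on the bay's floor (its centre 30 to 44 mm above it) and within 25 mm of the bay's middle (value of joint clamp_arm above 1 rad and horizontal distance between module_center and free_bay below 0.025 m and z of module_center in the frame of free_bay between 0.03 and 0.044 m and not (angle between module_center's own z axis and vertical above 0.08 rad) and linear speed of module below 0.02 m/s); the robot touches nothing.
It fails at once if the module is knocked hard against the tray (over 120 N) or comes down into the bay at over 0.3 m/s, as when dropped (contact force between module and tray above 120 N or (horizontal distance between module_center and free_bay below 0.03 m and z of module_center in the frame of free_bay below 0.055 m and linear speed of module above 0.3 m/s)).
It fails at once if the module is tipped more than 0.6 rad (angle between module_center's own z axis and vertical above 0.6 rad).
It fails at once if the module already in the tray is moved more than 15 mm (distance of module2_center from where it was at the start of the episode above 0.015 m).
It fails at once if the spray can, the screwdriver or the wrench is moved more than 30 mm (distance of any of spray_can, screwdriver, wrench from where it was at the start of the episode above 0.03 m).
It also fails if it takes over 61 s, if anything falls off the work surface, if the arm or the gripper's body presses on something with over 40 N, if the wrist force passes 120 N, or if a joint passes its speed limit or range.

ROBOT

A 7-joint arm with a two-finger parallel gripper is mounted at the origin on the work surface. World frame = base frame: x ahead of the robot, y to its left, z up, the work surface at z = 0. Lengths are in m, angles in rad, forces in N, time in s.
With the tool pointing down it reaches from about 0.35 to 0.9 m from the base axis. Payload 7.2 kg.
Tool frame: the origin (TCP) lies midway between the tips of the shut fingers; the grasp point (between the pads) lies 19 mm behind it; z points along the fingers, y is the line along which they close (so a half turn about z gives the same grasp; the last joint's range is limited). The gripper opens to 85 mm and grips with 20 to 120 N. Pads are 22 mm wide; open, the fingers measure 114 mm over their backs; the gripper's body (76 mm by 85 mm) begins 54 mm behind the grasp point. The pads swing forward as they close: fully open they stand 13 mm farther back than shut.
Start: joints at [-1.221, 0.411, -0.013, 1.596, 0.006, 1.134, -0.082], TCP at [0.254, 0.571, 0.231] pointing down, gripper open.
Joint ranges: [-2.95, 2.95], [-0.29, 1.99], [-1.47, 1.44], [0.14, 2.54], [-1.03, 4.17], [0.13, 1.85], [-2.86, 2.86]. Speed limits (rad/s): [2.39, 2.39, 3.01, 3.01, 3.14, 3.14, 3.14].

INTERFACE

Orientations are given as a rotation vector (axis times angle).
In Python, from bench import r, eyes, job gives the robot as it stands.
- The arm moves only by the tool servo_tool, never from a script. Its argument "moves" is a list of rows, each a list of 2 entries, a list of its own where there are three numbers: the shift along the tool's x, y, z in cm, then the turn about the tool's z in rad. In form: [[[tx, ty, tz], spin], ...]. A call has 1 to 20 rows; each row shifts and turns the commanded pose from where the row before left it, along the tool's axes as they then stand; what a row does not reach is not made up. A row lasts 1/10 s, in which the tool goes at most 50 mm and 8.59 degrees, less where a joint would pass 70% of its speed; a pose out of reach is approached as far as the arm can. A call with a gripper value outside its range is refused whole. "fingers" is the finger opening in cm, from 0 to 8.54, set as the call begins (left out, the last holds). The fingers move at their own pace and stop on an object; "newtons" is the grip in N (left out, the last holds). Time passes only in rows, so rows that do not move let the fingers close. It gives the time, the measured TCP pose, the force, the opening and the grip force at its end, in the units of the state.
- r.state(): the state, without advancing time (a new reading comes with each control period).
- eyes.capture(name): name is "scene" or "top" or "wrist"; returns (picture, depth): 480x640x3 uint8, blue, green, red; 480x640 float32, m along the optical axis (not along the pixel's ray), 0 where there is no reading.
- eyes.camera_model(name): a dict with "mtx" (3x3 intrinsics, pixels), "k1" (the pictures are not rectified: a ray, as slopes to the right and down, at radius r is drawn at 1 + k1 r^2 times it, then the intrinsics apply), "pose" (4x4, takes a point from camera to world coordinates). Camera axes: x right, y up, looking along -z (the intrinsics and any distortion apply to the point x, -y, -z); pixel columns grow to the right and rows downward; lengths in m; the calibration is good to about 2 mm. A picture is of the moment at which its call begins: read the wrist's pose just before it. camera_model takes no time and is no camera call; for the wrist camera it gives the pose at the moment of the call.
- job.finish_job(): hands the job in; it is judged then, once.
The state is a dict: "t": time; "joint_positions": joint angles; "qvel": joint speeds; "joint_efforts": joint torques, N m; "tcp_pos": TCP position; "tcp_rot": TCP orientation; "ft_force": force on the tool from outside, world axes, zero at the start; "ft_torque": the same for the moment, N m; "gripper_width": finger opening in m; "grip_force": force on a finger pad.
Only numpy, scipy, OpenCV 4.12 (cv2) and the standard library are available. Lean on these libraries where they do the work, as an engineer would, in place of code of your own. Each camera call takes 0.05 s, during which the arm holds its last target. There are 200 camera calls.

## Working session

There is one attempt and no reset: what is moved stays moved. The work goes in short steps, Python scripts to look and compute and a tool call to move; the robot and the scene stay as the last step left them, time stands still between calls to the robot, and variables do not carry over. Pictures are saved under pics/ and viewed, at most 13 in all, crops included, and the job is handed in when it is done.

Besides the shell and the picture viewer there is one more tool, called after "Request:" by a JSON object that holds its "method" and its "body". servo_tool: Moves the arm, as the interface text tells. Its arguments: {"type":"object","properties":{"moves":{"type":"array"},"fingers":{"type":"number"},"newtons":{"type":"number"}},"required":["moves"]}

```bash
mkdir -p pics; cat > h.py <<'E'
import numpy as np, cv2
from scipy.spatial.transform import Rotation as R
from bench import r, eyes, job
def cap(n):
    m=eyes.camera_model(n); p,d=eyes.capture(n); return p,d,m
def cloud(d,m):
    K=np.array(m["mtx"]);T=np.array(m["pose"]);k=m["k1"]
    v,u=np.mgrid[0:480,0:640]
    a=cv2.undistortPoints(np.stack([u,v],-1).reshape(-1,1,2).astype(float),K,np.array([k,0,0,0.])).reshape(480,640,2)
    P=np.stack([a[...,0]*d,-a[...,1]*d,-d],-1)
    W=P@T[:3,:3].T+T[:3,3]; W[d<=0]=np.nan
    return W
E
python3 - <<'E'
from h import *
s=r.state();print(s)
for n in("scene","top"):
    p,d,m=cap(n);cv2.imwrite(f"pics/{n}0.png",p);np.save(n+"0.npy",cloud(d,m));print(n,m["pose"])
E
```

```text
{'t': 0.0, 'joint_positions': array([-1.22119878,  0.41191536, -0.01265471,  1.59705794,  0.00561699,
        1.13430748, -0.08218785]), 'qvel': array([ 0.00121195,  0.00098373,  0.00063984, -0.00042121,  0.00158882,
       -0.00116551,  0.00083926]), 'joint_efforts': array([-3.25575193e-04, -6.00640869e+01,  6.81814514e-01, -2.99419016e+01,
        1.38744377e-02,  1.03241621e-02,  6.13621410e-05]), 'tcp_pos': array([0.25346272, 0.57074579, 0.23043807]), 'tcp_rot': array([-6.51485719e-01, -3.07310536e+00,  2.57912691e-03]), 'ft_force': array([-0.26173254, -1.10608832, -0.66261163]), 'ft_torque': array([0.04969813, 0.00814596, 0.05475185]), 'grip_force': 0.0, 'gripper_width': 0.08530650634302843}
scene [[ 0.88429882 -0.26939818  0.38136626  1.11043459]
 [ 0.46660913  0.53973664 -0.70068558 -0.85040724]
 [-0.01707393  0.7975644   0.60299212  0.85328518]
 [ 0.          0.          0.          1.        ]]
top [[ 0.02592201  0.99657218 -0.07856174  0.57284925]
 [-0.99959452  0.02491372 -0.01378764  0.00605731]
 [-0.01178311  0.07888729  0.9968139   1.09118219]
 [ 0.          0.          0.          1.        ]]
```

View pics/top0.png

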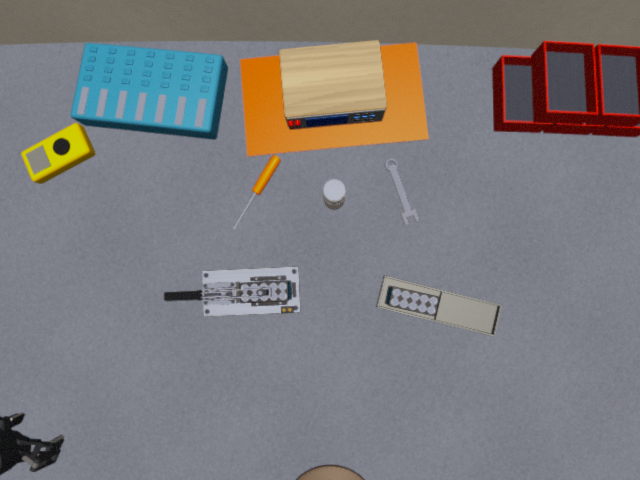

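View pics/scene0.png

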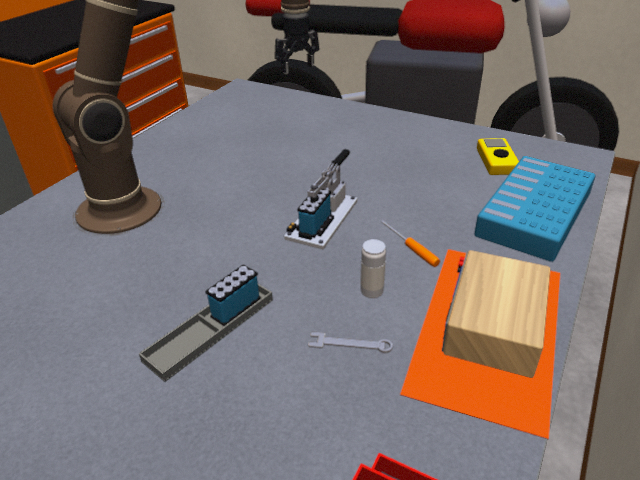

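Top view: fixture plate with corners about (203,271), (298,267), (299,312), (204,316), its handle pointing left along columns 165–200 at row 296. The tray is at (377–500, 277–333) with its right bay empty, and the can, screwdriver and wrench are above (farther in x). The scene view confirms this.

```bash
python3 - <<'E'
from h import *
W=np.load("top0.npy")
def box(u0,u1,v0,v1,z0,z1,name):
    P=W[v0:v1,u0:u1].reshape(-1,3); P=P[(P[:,2]>z0)&(P[:,2]<z1)]
    (c,sz,a)=cv2.minAreaRect((P[:,:2]*1000).astype(np.float32)); print(name,len(P),np.round(c,1),np.round(sz,1),round(a,2),"z",np.round(np.percentile(P[:,2],[5,50,95])*1000,1)); return P
print("bench z",np.nanmedian(W[340:400,200:400,2]))
box(195,310,255,325,.006,.03,"plate")
P=box(155,198,285,307,.09,.16,"handle"); c=P.mean(0);print(c,np.linalg.svd(P-c,full_matrices=False)[2][0])
box(240,300,270,305,.08,.1,"modtop")
box(370,510,270,340,.012,.035,"traywalls")
box(380,445,280,320,.07,.12,"mod2top")
box(445,492,290,330,-.01,.012,"bayfloor")
box(315,355,170,215,.1,.16,"can")
W=np.load("scene0.npy")
box(140,275,265,380,.012,.04,"traywalls-scene")
box(195,265,260,325,.06,.12,"mod2-scene")
E
```

```text
bench z 0.0012664575519207855
plate 2546 [533.8 205.6] [280.8 160.8] 87.95 z [11.7 15.6 27.8]
handle 315 [515.2 339.5] [20.2 76.7] 4.69 z [124.9 128.5 131.5]
[0.51539819 0.33949117 0.12841256] [-0.08292334  0.99625558 -0.0244649 ]
modtop 818 [528.9 162. ] [ 46.1 109.7] 4.06 z [90.2 93.4 96.3]
traywalls 734 [ 502.2 -250.2] [292.7  79.3] 77.46 z [14.6 25.7 29.6]
mod2top 987 [ 515.9 -176.9] [109.5  46.6] 78.84 z [80.7 83.8 86.9]
bayfloor 1739 [ 493.3 -325.7] [ 95.6 117.1] 1.03 z [0.1 5.  8.7]
can 447 [756.3   9.5] [49.4 49.4] 59.26 z [115.8 130.8 134.1]
traywalls-scene 1762 [ 503.1 -248.8] [292.8  84.7] 77.85 z [12.9 20.5 34.8]
mod2-scene 1096 [ 516.9 -176.2] [111.1  50.6] 78.53 z [63.2 80.2 83.3]
```

Request:
{"method": "servo_tool", "body": {"moves": [[[0,0,0],0.135],[[0,0,0],0.135],[[0,0,0],0.135],[[0,0,0],0.135],[[0,0,0],0.135],[[0,0,0],0.135],[[0,0,0],0.135],[[0,0,0],0.132],[[0,0,0],0]], "fingers": 8.5, "newtons": 25}}

```text
t: 1.0
tcp_pos: [0.2534, 0.571, 0.2308]
tcp_rot: [2.137, 2.302, -0.001]
ft_force: [0.2, 0.0, 0.1]
gripper_width: 0.0852
grip_force: 0.0
```

```bash
cat >> h.py <<'E'
def go(x,y,z):
    s=r.state();M=R.from_rotvec(s["tcp_rot"]).as_matrix()
    print("t",round(s["t"],2),"tcp",s["tcp_pos"].round(4),"rpy-axes x",M[:,0].round(3),"z",M[:,2].round(3),"F",s["ft_force"].round(1),"w",round(s["gripper_width"],4))
    print("delta cm",(M.T@(np.array([x,y,z])-s["tcp_pos"])*100).round(2))
E
python3 -c "
from h import *
go(.515,.344,.19);print(r.state()['joint_positions'].round(2))"
```

```text
t 1.0 tcp [0.2534 0.571  0.2308] rpy-axes x [-0.074  0.997 -0.001] z [-0.    -0.001 -1.   ] F [0.2 0.  0.1] w 0.0852
delta cm [-24.58  24.41   4.1 ]
[-1.38  0.41  0.21  1.61 -0.09  1.13 -1.08]
```

Request:
{"method": "servo_tool", "body": {"moves": [[[-2,2,0],0],[[-3.2,3.2,0],0],[[-3.2,3.2,0],0],[[-3.2,3.2,0],0],[[-3.2,3.2,0],0],[[-3.2,3.2,1],0],[[-3.0,2.9,1],0],[[-2.2,2.1,1],0],[[-1.6,1.4,1.1],0],[[0,0,0],0],[[0,0,0],0]]}}

```text
t: 2.1
tcp_pos: [0.5155, 0.3424, 0.1899]
tcp_rot: [-2.133, -2.306, 0.001]
ft_force: [-0.5, -0.0, 0.1]
gripper_width: 0.0852
grip_force: 0.0
```

```bash
python3 - <<'E'
from h import *
go(.515,.344,.102)
p,d,m=cap("wrist");cv2.imwrite("pics/w1.png",p);W=cloud(d,m);np.save("w1.npy",W)
P=W.reshape(-1,3);P=P[(P[:,2]>.113)&(P[:,2]<.14)&(abs(P[:,0]-.515)<.025)&(P[:,1]>.27)&(P[:,1]<.42)]
print(len(P),P.mean(0),P.min(0),P.max(0));print(cv2.minAreaRect((P[:,:2]*1000).astype(np.float32)))
E
```

```text
t 2.1 tcp [0.5155 0.3424 0.1899] rpy-axes x [-0.078  0.997 -0.   ] z [-0.001 -0.    -1.   ] F [-0.5 -0.   0.1] w 0.0852
delta cm [ 0.17 -0.03  8.79]
4754 [0.5166852  0.33163447 0.12548951] [0.50399678 0.2700252  0.11305768] [0.53516376 0.38042668 0.13045848]
((516.7366943359375, 324.86737060546875), (30.56721305847168, 111.00350952148438), 4.583876132965088)
```

View pics/w1.png

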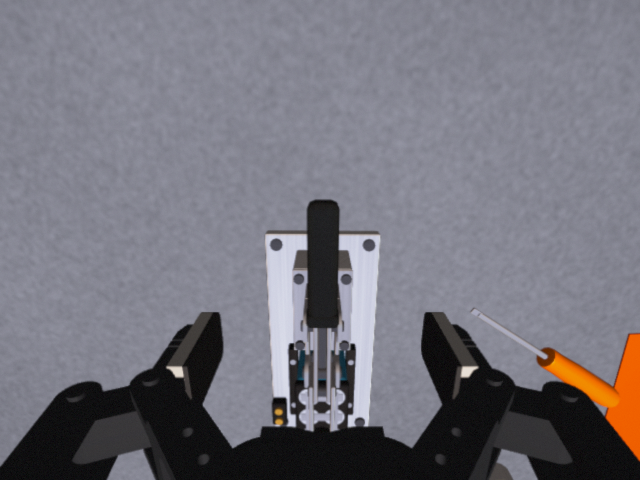

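The wrist view shows the black grip at columns 307–340, centred between the fingers, with its free end at y ≈ 0.380. The pinch point is therefore at y ≈ 0.346.

Request:
{"method": "servo_tool", "body": {"moves": [[[0.1,0,2],0],[[0.1,0,3],0],[[0.1,0,2.6],0],[[0,0,1.1],0],[[0,0,0],0]]}}

```text
t: 2.65
tcp_pos: [0.514, 0.3462, 0.1022]
tcp_rot: [-2.132, -2.306, 0.004]
ft_force: [-0.0, -0.2, -0.6]
gripper_width: 0.0849
grip_force: 0.0
```

Request:
{"method": "servo_tool", "body": {"moves": [[[0,0,0],0],[[0,0,0],0],[[0,0,0],0],[[0,0,0],0],[[0,0,0],0],[[0,0,0],0],[[0,0,0],0],[[0,0,0],0]], "fingers": 0.5, "newtons": 25}}

```text
t: 3.45
tcp_pos: [0.5158, 0.3457, 0.1037]
tcp_rot: [2.135, 2.304, 0.001]
ft_force: [-0.2, 0.3, 3.9]
gripper_width: 0.0195
grip_force: 32.1
```

Request:
{"method": "servo_tool", "body": {"moves": [[[0,0,-0.5],0],[[0,0,-0.5],0],[[-0.1,0,-0.5],0],[[-0.1,0,-0.5],0],[[0,0,0],0]]}}

```text
t: 3.95
tcp_pos: [0.5159, 0.343, 0.1242]
tcp_rot: [2.136, 2.304, 0.0]
ft_force: [2.6, -0.9, -3.3]
gripper_width: 0.0191
grip_force: 30.6
```

Request:
{"method": "servo_tool", "body": {"moves": [[[-0.2,0,-0.8],0],[[-0.2,0,-0.8],0],[[-0.2,0,-0.8],0],[[0,0,0],0]]}}

```text
t: 4.35
tcp_pos: [0.5164, 0.3366, 0.1488]
tcp_rot: [2.136, 2.303, 0.0]
ft_force: [0.8, -4.5, 2.0]
gripper_width: 0.0194
grip_force: 31.7
```

```bash
python3 - <<'E'
from h import *
go(.515,.344,.102)
p,d,m=cap("scene");W=cloud(d,m)
cv2.imwrite("pics/s2.png",cv2.resize(p[120:270,250:400],None,fx=4,fy=4))
E
```

```text
t 4.35 tcp [0.5164 0.3366 0.1488] rpy-axes x [-0.075  0.997 -0.   ] z [ 0. -0. -1.] F [ 0.8 -4.5  2. ] w 0.0194
delta cm [ 0.75 -0.08  4.68]
```

View pics/s2.png

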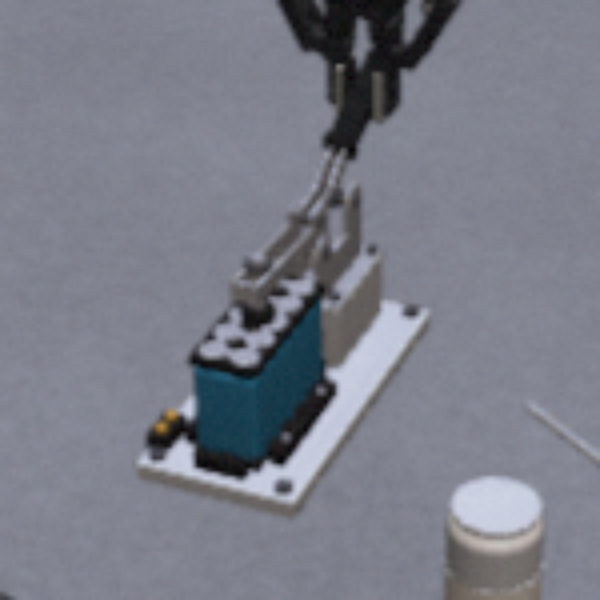

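The crop shows the grip held and raised at about (345,110) and the arm starting to lift off the module, so the toggle is past centre. The forces are small.

Request:
{"method": "servo_tool", "body": {"moves": [[[-0.5,0,-0.7],0],[[-0.5,0,-0.7],0],[[-0.5,0,-0.6],0],[[-0.6,0,-0.5],0],[[0,0,0],0]]}}

```text
t: 4.9
tcp_pos: [0.5174, 0.3215, 0.1744]
tcp_rot: [-2.13, -2.304, -0.011]
ft_force: [1.0, 10.6, 2.7]
gripper_width: 0.0196
grip_force: 31.3
```

Request:
{"method": "servo_tool", "body": {"moves": [[[-0.2,0,-0.6],0],[[-0.5,0,-0.6],0],[[-0.5,0,-0.5],0],[[-0.6,0,-0.3],0],[[0,0,0],0]]}}

```text
t: 5.4
tcp_pos: [0.519, 0.2999, 0.1929]
tcp_rot: [-2.134, -2.304, -0.003]
ft_force: [3.3, 3.7, -1.3]
gripper_width: 0.0195
grip_force: 30.8
```

Request:
{"method": "servo_tool", "body": {"moves": [[[-0.6,0,-0.25],0],[[-0.6,0,-0.2],0],[[-0.6,0,-0.1],0],[[-0.6,0,0],0],[[-0.6,0,0],0],[[0,0,0],0]]}}

```text
t: 6.0
tcp_pos: [0.5212, 0.2697, 0.1981]
tcp_rot: [-2.134, -2.304, -0.002]
ft_force: [1.8, 3.5, -1.5]
gripper_width: 0.0198
grip_force: 31.7
```

Request:
{"method": "servo_tool", "body": {"moves": [[[-0.5,0,0.05],0],[[-0.5,0,0.1],0],[[0,0,0],0]]}}

```text
t: 6.3
tcp_pos: [0.522, 0.2596, 0.1968]
tcp_rot: [-2.134, -2.304, -0.002]
ft_force: [0.3, 2.9, 2.6]
gripper_width: 0.0194
grip_force: 32.1
```

```bash
python3 - <<'E'
from h import *
go(.515,.344,.102)
p,d,m=cap("scene");W=cloud(d,m);np.save("s3.npy",W)
cv2.imwrite("pics/s3.png",cv2.resize(p[120:270,250:400],None,fx=4,fy=4))
E
```

```text
t 6.3 tcp [0.522  0.2596 0.1968] rpy-axes x [-0.077  0.997  0.001] z [ 0.     0.001 -1.   ] F [0.3 2.9 2.6] w 0.0194
delta cm [ 8.46 -0.05  9.49]
```

View pics/s3.png

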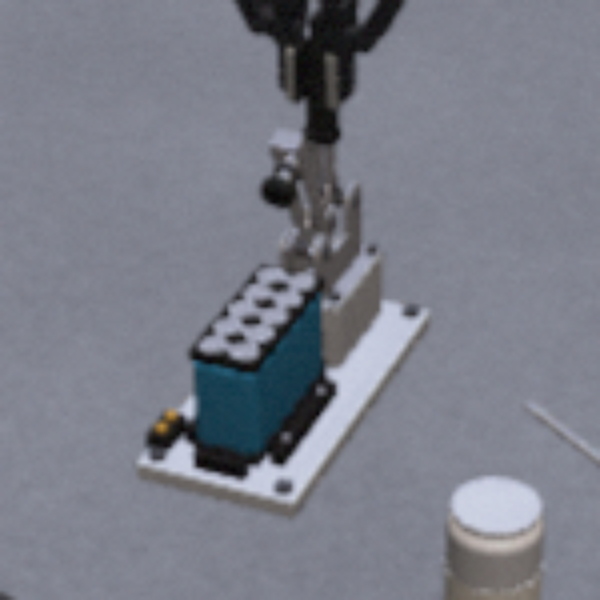

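The clamp is almost open: the handle is upright under the gripper and the cap at (280,190) has swung up. I'll push on to the stop.

Request:
{"method": "servo_tool", "body": {"moves": [[[-0.4,0,0.05],0],[[-0.4,0,0.1],0],[[0,0,0],0],[[0,0,0],0]]}}

```text
t: 6.75
tcp_pos: [0.5226, 0.2509, 0.1946]
tcp_rot: [-2.135, -2.304, 0.001]
ft_force: [1.6, 3.0, -0.0]
gripper_width: 0.0195
grip_force: 31.8
```

Request:
{"method": "servo_tool", "body": {"moves": [[[-0.4,0,0.1],0],[[-0.4,0,0.1],0],[[0,0,0],0],[[0,0,0],0]]}}

```text
t: 7.15
tcp_pos: [0.523, 0.2454, 0.1932]
tcp_rot: [-2.132, -2.305, -0.004]
ft_force: [0.1, 9.6, 1.3]
gripper_width: 0.0192
grip_force: 31.4
```

Request:
{"method": "servo_tool", "body": {"moves": [[[-0.4,0,0.05],0],[[0,0,0],0],[[0,0,0],0]]}}

```text
t: 7.45
tcp_pos: [0.5232, 0.2437, 0.1929]
tcp_rot: [-2.129, -2.306, -0.007]
ft_force: [0.5, 14.4, 0.0]
gripper_width: 0.0191
grip_force: 30.7
```

Request:
{"method": "servo_tool", "body": {"moves": [[[0.3,0,0],0],[[0,0,0],0],[[0,0,0],0],[[0,0,0],0],[[0,0,0],0],[[0,0,-2],0],[[0,0,-4],0],[[0,0,-4],0],[[0,0,-3],0],[[0,0,0],0]], "fingers": 8.5}}

```text
t: 8.45
tcp_pos: [0.5253, 0.242, 0.327]
tcp_rot: [2.135, 2.302, 0.011]
ft_force: [0.2, 0.3, -0.4]
gripper_width: 0.0848
grip_force: 0.0
```

```bash
python3 - <<'E'
from h import *
go(.529,.162,.3)
for n in("scene","top"):
    p,d,m=cap(n);W=cloud(d,m);np.save(n+"4.npy",W)
    P=W[100:320,150:420].reshape(-1,3);xf=np.array([.0749,-.9972]);o=np.array([.5234,.2368])
    a=(P[:,:2]-o)@xf;b=(P[:,:2]-o)@np.array([.9972,.0749])
    for z0 in range(100,290,10):
        k=(P[:,2]>z0/1e3)&(P[:,2]<z0/1e3+.01)&(abs(b)<.03)&(abs(a)<.12)
        if k.sum()>2:print(n,z0,k.sum(),(a[k].min()*1e3).round(),(a[k].max()*1e3).round())
W=np.load("top4.npy");P=W[255:325,235:305].reshape(-1,3);P=P[(P[:,2]>.085)&(P[:,2]<.11)]
print(cv2.minAreaRect((P[:,:2]*1000).astype(np.float32)),np.median(P[:,2]))
E
```

```text
t 8.45 tcp [0.5253 0.242  0.327 ] rpy-axes x [-0.075  0.997  0.003] z [ 0.006  0.004 -1.   ] F [ 0.2  0.3 -0.4] w 0.0848
delta cm [-8.02 -0.25  2.67]
scene 100 85 -65.0 12.0
scene 110 63 -62.0 6.0
scene 120 37 -51.0 2.0
scene 130 31 -41.0 7.0
scene 140 19 -33.0 9.0
scene 150 27 -34.0 37.0
scene 160 56 -26.0 41.0
scene 170 94 -32.0 42.0
scene 180 52 -30.0 22.0
scene 190 68 -30.0 26.0
scene 200 30 -28.0 -15.0
scene 210 37 -32.0 -15.0
scene 220 34 -32.0 -13.0
scene 230 30 -36.0 -17.0
scene 240 40 -34.0 -16.0
top 100 129 -41.0 120.0
top 110 37 -60.0 7.0
top 120 20 -57.0 -19.0
top 130 8 -26.0 -15.0
top 160 10 -18.0 37.0
top 170 94 -29.0 41.0
top 180 52 -20.0 38.0
top 190 88 -21.0 23.0
top 200 21 -27.0 14.0
top 210 18 -21.0 -17.0
top 220 16 -21.0 -18.0
top 230 18 -24.0 -18.0
top 240 68 -34.0 -19.0
top 250 22 -32.0 -20.0
((528.3648071289062, 166.73033142089844), (46.28582000732422, 119.47846984863281), 4.343844890594482) 0.0976506247105362
```

```bash
python3 - <<'E'
from h import *
s=r.state();m=eyes.camera_model("wrist");T=np.array(m["pose"]);M=R.from_rotvec(s["tcp_rot"]).as_matrix()
print("cam in tool",M.T@(T[:3,3]-s["tcp_pos"]),"look",M.T@-T[:3,2],s["joint_positions"].round(2))
xf=np.array([.0749,-.9972]);o=np.array([.5234,.2368]);g=o+95e-3*xf;print(g);go(g[0],g[1],.25)
E
```

```text
cam in tool [ 0.08318851  0.00029038 -0.14202704] look [-3.23661349e-01 -2.59296724e-04  9.46172957e-01] [-0.79  0.27  0.35  1.61 -0.1   1.28 -0.35]
[0.5305155 0.142066 ]
t 8.55 tcp [0.5235 0.2416 0.3227] rpy-axes x [-0.076  0.997  0.001] z [ 0.001  0.001 -1.   ] F [ 0.7  1.1 -0.5] w 0.0851
delta cm [-9.98 -0.06  7.26]
```

```bash
python3 - <<'E'
from h import *
p,d,m=cap("scene")
cv2.imwrite("pics/s5.png",cv2.resize(p[20:220,230:430],None,fx=3,fy=3,interpolation=cv2.INTER_CUBIC))
s=r.state();xf=np.array([.0749,-.9972]);o=np.array([.5234,.2368])
W=np.vstack([cloud(d,m).reshape(-1,3),np.load("top4.npy").reshape(-1,3)])
a=(W[:,:2]-s["tcp_pos"][:2])@xf;b=(W[:,:2]-s["tcp_pos"][:2])@np.array([.9972,.0749]);z=W[:,2]-s["tcp_pos"][2]
for z0 in range(-30,300,15):
    k=(z*1e3>z0)&(z*1e3<z0+15)&(abs(a)<.15)&(abs(b)<.15)
    if k.sum()>3:print(z0,k.sum(),"a",(np.percentile(a[k],[1,99])*1e3).round(),"b",(np.percentile(b[k],[1,99])*1e3).round())
E
```

```text
0 10 a [-11.   8.] b [-50.  51.]
15 116 a [-12.  14.] b [-56.  57.]
30 150 a [-14.  14.] b [-54.  57.]
45 143 a [-10.  15.] b [-64.  67.]
60 561 a [-13.  17.] b [-71.  75.]
75 578 a [-15.  19.] b [-70.  73.]
90 467 a [-10.  21.] b [-68.  72.]
105 822 a [-12.  16.] b [-67.  70.]
120 345 a [-11.  39.] b [-66.  67.]
135 390 a [-1. 40.] b [-31.  39.]
150 418 a [-4. 40.] b [-30.  39.]
165 468 a [-11.  39.] b [-31.  36.]
180 238 a [-12.  42.] b [-31.  42.]
195 526 a [-8. 42.] b [-35.  41.]
210 652 a [-8. 40.] b [-36.  40.]
225 352 a [ 7. 40.] b [-31.  38.]
240 270 a [ 7. 39.] b [-28.  38.]
255 266 a [14. 40.] b [-23.  36.]
270 233 a [19. 39.] b [-16.  33.]
285 80 a [27. 39.] b [-4. 27.]
```

View pics/s5.png

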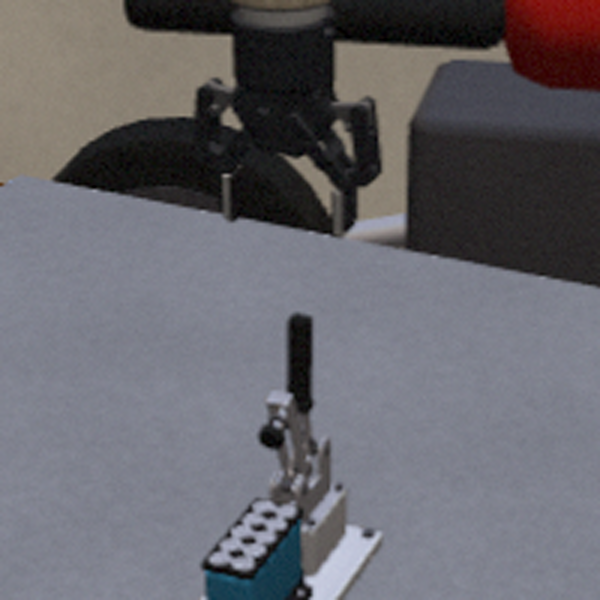

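Request:
{"method": "servo_tool", "body": {"moves": [[[0,0,0],0.145],[[0,0,0],0.145],[[0,0,0],0.145],[[0,0,0],0.145],[[0,0,0],0.145],[[0,0,0],0.145],[[0,0,0],0.145],[[0,0,0],0.145],[[0,0,0],0.145],[[0,0,0],0.145],[[0,0,0],0]]}}

```text
t: 9.7
tcp_pos: [0.5228, 0.2415, 0.3207]
tcp_rot: [3.125, 0.305, -0.004]
ft_force: [-0.3, -0.3, -0.3]
gripper_width: 0.0851
grip_force: 0.0
```

```bash
python3 - <<'E'
from h import *
p,d,m=cap("scene")
cv2.imwrite("pics/s6.png",cv2.resize(p[0:130,230:400],None,fx=4,fy=4,interpolation=cv2.INTER_CUBIC))
E
```

```text
(no output)
```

View pics/s6.png

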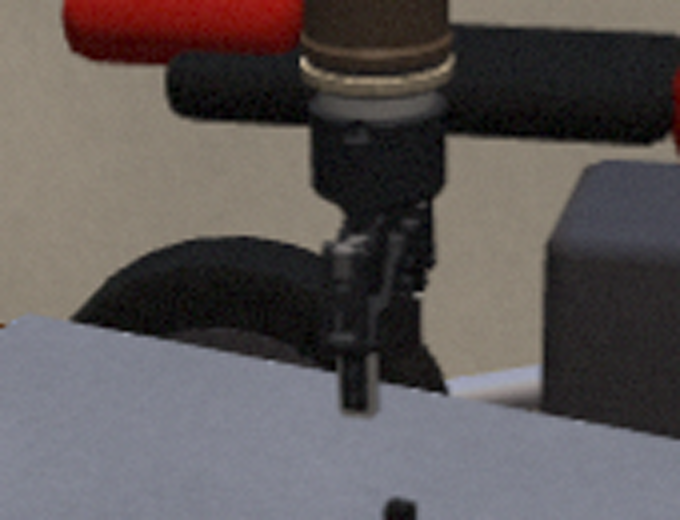

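The crop shows no camera housing on the gripper. The fingers are slim, and the ±40 mm round body starts about 120 mm above the tips. Spinning back and moving over the module's outer half.

Request:
{"method": "servo_tool", "body": {"moves": [[[0,0,0],-0.145],[[0,0,0],-0.145],[[0,0,0],-0.145],[[0,0,0],-0.145],[[0,0,0],-0.145],[[0,0,0],-0.145],[[0,0,0],-0.145],[[0,0,0],-0.145],[[0,0,0],-0.145],[[0,0,0],-0.145],[[-2,0,0],0],[[-3,0,0],0],[[-3,0,0],0],[[-2,0,2],0],[[-0.2,0,3],0],[[0,0,3],0],[[0,0,2],0],[[0,0,0],0],[[0,0,0],0]]}}

```text
t: 11.65
tcp_pos: [0.5311, 0.1399, 0.2224]
tcp_rot: [-2.133, -2.306, 0.001]
ft_force: [-0.5, 0.6, 1.0]
gripper_width: 0.0852
grip_force: 0.0
```

```bash
python3 - <<'E'
from h import *
s=r.state()
p,d,m=cap("wrist");W=cloud(d,m);cv2.imwrite("pics/w7.png",p)
P=W.reshape(-1,3);P=P[(P[:,2]>.088)&(P[:,2]<.106)&(abs(P[:,0]-.53)<.04)&(P[:,1]<.235)&(P[:,1]>.08)]
c,sz,an=cv2.minAreaRect((P[:,:2]*1000).astype(np.float32));print(len(P),c,sz,an,np.median(P[:,2]))
M=R.from_rotvec(s["tcp_rot"]).as_matrix()
q=(P-s["tcp_pos"])@M;print("module in tool x,y ranges mm",(np.percentile(q,[.5,50,99.5],axis=0)*1e3).round(1))
go(.5305,.140,.065)
E
```

```text
6579 (528.21875, 171.87350463867188) (46.07466506958008, 127.9285888671875) 4.122762680053711 0.0957536807790354
module in tool x,y ranges mm [[-31.  -23.2 124.5]
 [ 17.8  -0.5 126.6]
 [ 77.6  22.4 129. ]]
t 11.7 tcp [0.5316 0.1401 0.2231] rpy-axes x [-0.078  0.997  0.   ] z [ 0.001  0.    -1.   ] F [0.6 0.7 0.1] w 0.085
delta cm [-1.000e-02 -1.300e-01  1.581e+01]
```

View pics/w7.png

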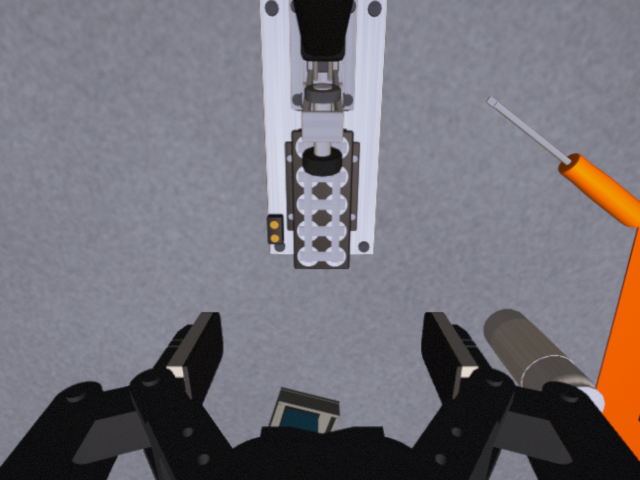

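The wrist view shows the module at columns 293–355, rows 130–268, centred between the fingers. The cap at (322,160) is 15 mm clear of the gripper body. Descending 16.2 cm.

Request:
{"method": "servo_tool", "body": {"moves": [[[0,0,2],0],[[0,0,3],0],[[0,0,3],0],[[0,0,2],0],[[0,0,2],0],[[0,0,1.5],0],[[0,0,1.5],0],[[0,0,1.2],0],[[0,0,0],0]]}}

```text
t: 12.6
tcp_pos: [0.531, 0.1402, 0.0597]
tcp_rot: [-2.134, -2.305, 0.001]
ft_force: [-0.3, -0.4, -1.0]
gripper_width: 0.0852
grip_force: 0.0
```

Request:
{"method": "servo_tool", "body": {"moves": [[[0,0,0],0],[[0,0,0],0],[[0,0,0],0],[[0,0,0],0],[[0,0,0],0],[[0,0,0],0],[[0,0,0],0],[[0,0,0],0]], "fingers": 3.0, "newtons": 90}}

```text
t: 13.4
tcp_pos: [0.5317, 0.1402, 0.0606]
tcp_rot: [2.135, 2.304, 0.002]
ft_force: [0.7, 0.1, 2.0]
gripper_width: 0.0443
grip_force: 94.2
```

Request:
{"method": "servo_tool", "body": {"moves": [[[0,0,-0.4],0],[[0,0,-0.8],0],[[0,0,-1],0],[[0,0,-0.8],0],[[0,0,0],0]]}}

```text
t: 13.9
tcp_pos: [0.5316, 0.1402, 0.0915]
tcp_rot: [2.135, 2.304, 0.002]
ft_force: [0.4, 0.5, -6.7]
gripper_width: 0.0448
grip_force: 93.6
```

Request:
{"method": "servo_tool", "body": {"moves": [[[-1,0,0],0],[[-2,0,0],0],[[-2,0,0],0],[[-2,0,-0.5],0],[[-1,0,-1.5],0],[[0,0,-2],0],[[0,0,-2],0],[[0,0,-1],0],[[0,0,0],0]]}}

```text
t: 14.8
tcp_pos: [0.5378, 0.0599, 0.1612]
tcp_rot: [2.135, 2.303, 0.003]
ft_force: [0.4, 0.3, -7.3]
gripper_width: 0.045
grip_force: 93.8
```

```bash
python3 - <<'E'
from h import *
go(.49,-.3,.19)
p,d,m=cap("wrist");W=cloud(d,m);s=r.state();M=R.from_rotvec(s["tcp_rot"]).as_matrix()
q=((W-s["tcp_pos"])@M)
k=(abs(q[...,1])<.019)&(q[...,0]>-.04)&(q[...,0]<.11)&(q[...,2]>-.06)&(q[...,2]<.02)
P=q[k];c,sz,an=cv2.minAreaRect((P[:,:2]*1000).astype(np.float32));print(c,sz,an)
print((np.percentile(P,[.5,50,99.5],axis=0)*1e3).round(1))
A=np.c_[P[:,0],P[:,1],np.ones(len(P))];print("slope",np.linalg.lstsq(A,P[:,2],rcond=None)[0])
p,d,m=cap("scene");cv2.imwrite("pics/s8.png",p[120:420,80:480])
E
```

```text
t 14.8 tcp [0.5378 0.0599 0.1612] rpy-axes x [-0.075  0.997  0.   ] z [ 0.002  0.001 -1.   ] F [ 0.4  0.3 -7.3] w 0.045
delta cm [-35.52  -7.48  -2.91]
(22.183879852294922, -0.0007991790771484375) (37.9974250793457, 110.09967041015625) 89.99893188476562
[[-30.5 -18.8 -36.4]
 [ 35.4  -0.  -34.8]
 [ 77.   18.8  -1.1]]
slope [ 0.02029526  0.00731528 -0.03505545]
```

View pics/s8.png

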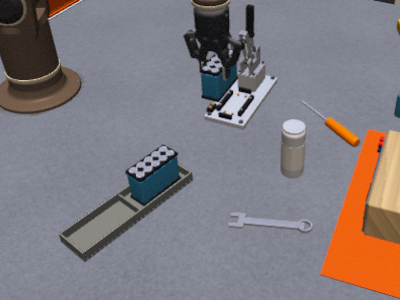

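The crop shows the module held level in the gripper, the clamp standing open, and the empty bay at lower left. Raising and aligning to the tray.

Request:
{"method": "servo_tool", "body": {"moves": [[[0,0,-1],0.096],[[0,0,-1],0.096],[[0,0,-0.5],0.096],[[0,0,0],0]]}}

```text
t: 15.3
tcp_pos: [0.5369, 0.0603, 0.1846]
tcp_rot: [-2.445, -1.973, 0.001]
ft_force: [0.1, -0.4, -7.6]
gripper_width: 0.0448
grip_force: 93.6
```

```bash
python3 -c "
from h import *
go(.4824,-.3424,.13)"
```

```text
t 15.3 tcp [0.5369 0.0603 0.1846] rpy-axes x [ 0.211  0.977 -0.001] z [-0.001 -0.    -1.   ] F [ 0.1 -0.4 -7.6] w 0.0448
delta cm [-40.51   3.19   5.49]
```

Request:
{"method": "servo_tool", "body": {"moves": [[[-1,0.1,0],0],[[-2.5,0.2,0],0],[[-3,0.2,0],0],[[-3,0.2,0],0],[[-3,0.2,0],0],[[-3,0.2,0],0],[[-3,0.2,0],0],[[-3,0.2,0],0],[[-3,0.2,0],0],[[-3,0.3,0],0],[[-3,0.3,0],0],[[-3,0.3,0],0],[[-2.5,0.2,0],0],[[-2,0.2,0],0],[[-1.5,0.1,0],0],[[-0.7,0.1,0],0],[[-0.3,0.1,0],0],[[0,0.1,0],0],[[0,0,0],0]]}}

```text
t: 17.2
tcp_pos: [0.4859, -0.3416, 0.1851]
tcp_rot: [-2.442, -1.976, -0.001]
ft_force: [-0.3, 0.1, -7.0]
gripper_width: 0.0446
grip_force: 93.6
```

```bash
python3 - <<'E'
from h import *
p,d,m=cap("wrist");W=cloud(d,m);s=r.state();M=R.from_rotvec(s["tcp_rot"]).as_matrix()
go(.4824,-.3424,.13)
cv2.imwrite("pics/w9.png",p)
p2,d2,m2=cap("top");W2=cloud(d2,m2)
for n,w in(("wrist",W),("top",W2)):
    P=w.reshape(-1,3);P=P[(P[:,2]>.012)&(P[:,2]<.031)&(abs(P[:,0]-.5)<.1)&(P[:,1]<-.08)&(P[:,1]>-.42)]
    if len(P)>10:
        c,sz,an=cv2.minAreaRect((P[:,:2]*1000).astype(np.float32));print(n,len(P),c,sz,an)
        q=(P-s["tcp_pos"])@M*1e3;print((np.percentile(q,[1,99],axis=0)).round(1))
E
```

```text
t 17.25 tcp [ 0.4858 -0.3416  0.1851] rpy-axes x [0.209 0.978 0.001] z [ 0.     0.001 -1.   ] F [ 0.4  0.1 -7.2] w 0.0448
delta cm [-0.15 -0.32  5.51]
wrist 2339 (508.7667236328125, -224.1339111328125) (103.72093963623047, 78.48702239990234) 77.16183471679688
[[ 73.1 -41.2 157.2]
 [168.6  37.1 172.9]]
top 634 (502.3978271484375, -249.45069885253906) (291.7092590332031, 79.22504425048828) 77.44745635986328
[[-50.8 -42.6 154.5]
 [238.9  37.2 172.2]]
```

View pics/w9.png

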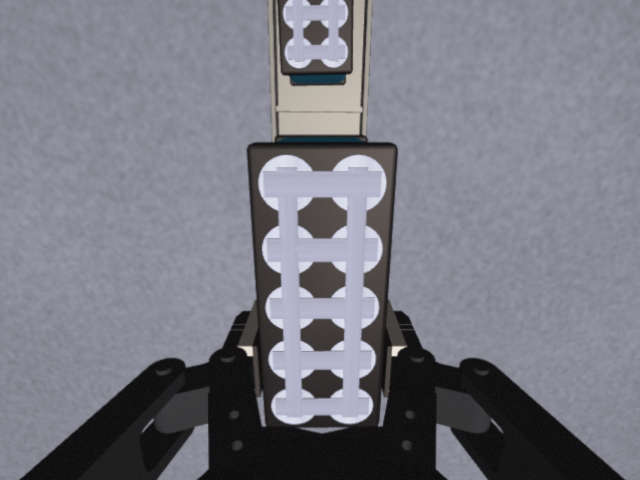

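The wrist view shows the held module square with the tray, and a lateral offset of about 2 mm to take out. Descending.

Request:
{"method": "servo_tool", "body": {"moves": [[[-0.1,-0.2,1],0],[[0,-0.1,2],0],[[0,0,2],0],[[0,0,2],0],[[0,0,2],0],[[0,0,1.5],0],[[0,0,1],0],[[0,0,0.5],0],[[0,0,0.5],0],[[0,0,0.5],0],[[0,0,0],0]]}}

```text
t: 18.4
tcp_pos: [0.4821, -0.3431, 0.0551]
tcp_rot: [-2.444, -1.974, -0.0]
ft_force: [-0.2, 0.7, -6.6]
gripper_width: 0.0451
grip_force: 93.7
```

Request:
{"method": "servo_tool", "body": {"moves": [[[0,0,0.2],0],[[0,0,0.2],0],[[0,0,0.1],0],[[0,0,0.1],0],[[0,0,0],0]]}}

```text
t: 18.9
tcp_pos: [0.4821, -0.3431, 0.0492]
tcp_rot: [-2.444, -1.974, 0.0]
ft_force: [0.2, -0.5, -6.6]
gripper_width: 0.0447
grip_force: 93.7
```

Request:
{"method": "servo_tool", "body": {"moves": [[[0,0,0.1],0],[[0,0,0.1],0],[[0,0,0],0]]}}

```text
t: 19.2
tcp_pos: [0.4822, -0.3433, 0.048]
tcp_rot: [2.444, 1.974, 0.001]
ft_force: [-2.9, 1.3, 2.9]
gripper_width: 0.0451
grip_force: 94.8
```

Request:
{"method": "servo_tool", "body": {"moves": [[[0,0,0.1],0],[[0,0,0],0]]}}

```text
t: 19.4
tcp_pos: [0.4822, -0.3433, 0.048]
tcp_rot: [2.444, 1.973, 0.002]
ft_force: [-5.9, 4.2, 14.4]
gripper_width: 0.045
grip_force: 96.3
```

Contact made, with the module resting on the bay floor. Releasing and retreating.

Request:
{"method": "servo_tool", "body": {"moves": [[[0,0,-0.1],0],[[0,0,0],0],[[0,0,0],0],[[0,0,0],0],[[0,0,0],0],[[0,0,0],0],[[0,0,-1],0],[[0,0,-2.5],0],[[0,0,-4],0],[[0,0,-4],0],[[0,0,-4],0],[[0,0,-3],0],[[0,0,0],0]], "fingers": 8.5, "newtons": 20}}

```text
t: 20.7
tcp_pos: [0.4836, -0.3449, 0.2377]
tcp_rot: [2.439, 1.969, 0.005]
ft_force: [0.1, -0.8, -0.6]
gripper_width: 0.085
grip_force: 0.0
```

```bash
python3 - <<'E'
from h import *
go(.4824,-.3424,.13)
p,d,m=cap("wrist");W=cloud(d,m)
P=W.reshape(-1,3);P=P[(P[:,2]>.06)&(P[:,2]<.12)&(abs(P[:,0]-.49)<.06)&(P[:,1]<-.25)&(P[:,1]>-.4)]
print(cv2.minAreaRect((P[:,:2]*1000).astype(np.float32)),np.median(P[:,2]))
A=np.c_[P[:,:2],np.ones(len(P))];A=A[abs(P[:,2]-np.median(P[:,2]))<.004];print("tilt",np.linalg.lstsq(A,P[abs(P[:,2]-np.median(P[:,2]))<.004][:,2],rcond=None)[0])
p,d,m=cap("scene");W=cloud(d,m)
P=W[150:210,300:350].reshape(-1,3);k=(P[:,2]>.23)&(P[:,2]<.27);print("handle up pts",k.sum(),P[k].mean(0))
cv2.imwrite("pics/s10.png",p)
E
```

```text
t 20.7 tcp [ 0.4836 -0.3449  0.2377] rpy-axes x [ 0.211  0.977 -0.002] z [ 0.007 -0.004 -1.   ] F [ 0.1 -0.8 -0.6] w 0.085
delta cm [ 0.24 -0.26 10.77]
((486.4332275390625, -321.18743896484375), (109.05598449707031, 46.03704833984375), 77.90617370605469) 0.08156154405105287
tilt [-0.00102372 -0.00017442  0.08199914]
handle up pts 0 [nan nan nan]<stdin>:8: RuntimeWarning: Mean of empty slice.
  ret = um.true_divide(
```

View pics/s10.png

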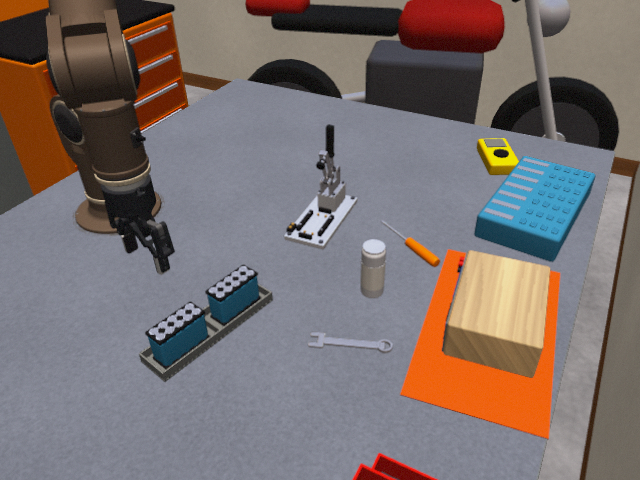

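The module stands flat and level in the bay, about 1 mm from its middle. The clamp is open with its handle upright at (330,140), and the gripper is clear. Handing in.

```bash
python3 -c "
from h import *
print(job.finish_job())"
```

```text
the job is handed in; nothing more can be done
None
```

The clamp is fully open and left open, the module stands upright and flat in the tray's free bay about 1–2 mm from its middle, and I handed the job in at about 21 s; no verdict came back.

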